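# Checking the cover switch of the ice-bucket dock

### The job

The cover is off the cooling dock under the ice bucket, so check its safety switch by hand: with closed fingers press the switch lever that carries the roller down from above just until it clicks, about 2 cm, hold it there for a moment without pushing on towards its stop, then let it spring back up and move clear. Leave the other switch, whose lever is a plain blade, alone, and do not disturb the jigger standing on the dock.

Things in the scene. Friction and masses are not known exactly. Their poses are not given: they have to be found in the camera images.
- cover_switch (a joint): Roller lever's angle, rad: 0 at rest (raised), grows as the roller is pressed down. Clicks at 0.20 (roller 13 mm down); harmful overtravel from 0.45 (31 mm); hard stop 0.60 (40 mm). Aim for 22 mm (0.32 rad). No sound or force step: spring 1.3 N at rest, 3 N at 22 mm, 4 N at 31 mm; springs back by itself. Steel strip, 70 mm from pivot to roller, rising 17 degrees, pointing to the dock's front.
- roller (a point): Centre of the black roller (18 mm diameter, 22 mm wide) at the free end of the cover switch's lever, on a black case at the dock's left or right end. Axis along y; x level, towards the pivot; z up (at rest). Roller's top 136 mm above the table at rest; sinking 22 mm it shifts level by 3 mm. Nothing but its own lever and case stands within 70 mm at its height, nothing over it.
- lamp_switch (a joint): Lever angle of the other switch (the dock's lamp), rad: 0 at rest, grows when pressed; leave at rest. Like black case, 230 mm across the dock from the cover switch; its lever is a bare steel blade 78 mm long, no roller. The dock is an aluminium slab 260 x 340 x 50 mm, turned up to 17 degrees; on its rear half a frosted glass ice bucket, top 163 mm above the table, its lid open at the back.
- jigger: Steel hourglass jigger, 42 mm across the foot, 75 mm tall, standing loose on the dock's deck (50 mm above the table) between the two switches, at least 70 mm from the roller. Origin at the centre of its underside, z up.
Not all that is in view belongs to the job. What is shaped like the jigger but purple or red is not meant.

How it is judged (in metres and radians):
On the way:
1. the roller lever is held past its click (more than 0.20 rad) (value of joint cover_switch above 0.2 rad), for 0.3 s.
At the end, for the whole second after the job is handed in: After the roller lever was held past its click for 0.3 s, both switch levers are back at rest (below 0.06 rad) and the jigger stands upright (within 10 degrees) less than 20 mm from where it stood (value of joint each of cover_switch, lamp_switch below 0.06 rad and distance of jigger from where it was at the start of the episode below 0.02 m and angle between jigger's own z axis and vertical below 0.17 rad); the robot touches nothing.
It fails at once if the roller lever is pushed into overtravel (over 0.45 rad, 31 mm) (value of joint cover_switch above 0.45 rad).
It fails at once if the lamp switch is pressed (over 0.12 rad) (value of joint lamp_switch above 0.12 rad).
It fails at once if the jigger is knocked (tipped by over 20 degrees) (angle between jigger's own z axis and vertical above 0.35 rad).
It also fails if it takes over 30 s, if anything falls off the work surface, if the arm or the gripper's body presses on something with over 40 N, if the wrist force passes 120 N, or if a joint passes its speed limit or range.

### The arm

A 6-joint arm with a two-finger parallel gripper is mounted at the origin on the work surface. World frame = base frame: x ahead of the robot, y to its left, z up, the work surface at z = 0. Lengths are in m, angles in degrees, forces in N, time in s.
With the tool pointing down it reaches from about 0.35 to 0.875 m from the base axis. Payload 4.2 kg.
Tool frame: the origin (TCP) lies on the centre line of the jaws, within the pads' length; the fingertips stand 19 mm ahead of it and the grasp point (between the pads) is the TCP; z points along the fingers, y is the line along which they close (so a half turn about z gives the same grasp; the last joint's range is limited). The gripper opens to 87 mm and grips with 3 to 60 N. Pads are 19 mm wide; open, the fingers measure 117 mm over their backs; the gripper's body (75 mm by 190 mm) begins 51 mm behind the grasp point.
Start: joints at [79.905, 22.042, 0.453, 0, -68.411, -14.817], TCP at [0.263, 0.567, 0.242] pointing down, gripper open.
Joint ranges: [-179.83, 179.83], [-69.29, 118.12], [-61.27, 80.66], [-181.25, 117.63], [-171.15, -9.14], [-177.46, 177.46]. Speed limits (degrees/s): [159.86, 159.86, 180, 180, 180, 180].

### API

Orientations are given as a 3x3 rotation matrix whose columns are the frame's x, y, z axes.
In Python, from station import sense, capture, finish_job, search_frame, masks_of gives the robot as it stands.
- The arm moves only by the tool drive_tool, never from a script. Its argument "rows" is a list of rows, each a list of 7 numbers: the opening in per cent of the stroke, from 0 (shut) to 100 (fully open), then the shift along the world's x, y, z in mm, then the turn, a rotation vector about the world's x, y, z in rad. In form: [[fingers, dx, dy, dz, wx, wy, wz], ...]. A call has 1 to 5 rows; each row shifts and turns the commanded pose from where the row before left it; what a row does not reach is not made up. A row lasts 1/12 s, in which the tool goes at most 41.7 mm and 7.16 degrees, less where a joint would pass 70% of its speed; a pose out of reach is approached as far as the arm can. A call is refused whole if a number of a shift passes 41.7 or a number of a turn 0.125, either way. A call with a gripper value outside its range is refused whole. The fingers move at their own pace and stop on an object; the grip force is fixed at half the most. Time passes only in rows, so rows that do not move let the fingers close. It gives the time, the measured TCP pose, the force, the opening and the grip force at its end, in the units of the state.
- sense(): the state, without advancing time (a new reading comes with each control period).
- capture(name): name is "side" or "top" or "wrist"; returns a dict with "frame" (480x640x3 uint8, red, green, blue), "z_map" (480x640 float32, m along the optical axis (not along the pixel's ray), 0 where there is no reading), "fx", "fy", "cx", "cy" (pixels), "R" (3x3) and "t" (3): a world point X has camera coordinates R X + t; the wrist camera has in their place "T_tool_cam" (4x4, takes a point from camera to tool coordinates, whose origin is the TCP and whose axes are the flange's). Camera axes: x right, y down, z forward; pixel columns grow to the right and rows downward; lengths in m; the calibration is good to about 2 mm. A picture is of the moment at which its call begins: read the wrist's pose just before it.
- finish_job(): hands the job in; it is judged then, once.
Trained networks look in a picture, given as the dict that the camera call returned (one of the last four; its "shot" number tells which), for a name from the list of things; names that differ only in an ending like _2 or _b are one class to them, and where a whole thing is asked for, a point or a joint stands for the part that bears it (a point fixed in the world has none). Each returns a list of dicts, best first, with "p" (0 to 1); they miss things now and then, are a little off and sometimes report something else, mostly with a low value. They report only what shows in the picture. A call takes as long as a camera call. They do not tell look-alikes from the thing itself.
- search_frame(label, picture): "xy" ([column, row] in pixels, amid what is visible of it).
- masks_of(label, picture): "region" (480x640 bool, what is visible of it) and "xy" ([column, row] in pixels, amid what is visible of it).
The state is a dict: "time_s": time; "joints": joint angles; "joint_velocities": joint speeds; "effort": joint torques, N m; "tcp_pos": TCP position; "ee_rot": TCP orientation; "wrist_force": force on the tool from outside, world axes, zero at the start; "moment": the same for the moment, N m; "gripper_width": opening from 0.0 (shut) to 1.0 (fully open); "gripper_force": force on a finger pad.
Only numpy, scipy, OpenCV 4.12 (cv2) and the standard library are available. Lean on these libraries where they do the work, as an engineer would, in place of code of your own. Each camera call takes 0.05 s, during which the arm holds its last target. There are 200 camera calls.

## Working session

There is one attempt and no reset: what is moved stays moved. The work goes in short steps, Python scripts to look and compute and a tool call to move; the robot and the scene stay as the last step left them, time stands still between calls to the robot, and variables do not carry over. Pictures are saved under pics/ and viewed, at most 10 in all, crops included, and the job is handed in when it is done.

Besides the shell and the picture viewer there is one more tool, called after "Request:" as name(argument=value, ...), one argument or row to a line, values as JSON. drive_tool: Moves the arm, as the interface text tells. Its arguments: {"type":"object","properties":{"rows":{"type":"array"}},"required":["rows"]}

```bash
mkdir -p pics; cat > h.py <<'E'
import numpy as np, cv2
from station import *
def w(c,u,v,z=None):
    if z is None:
        p=c["z_map"][int(v)-1:int(v)+2,int(u)-1:int(u)+2]; p=p[p>0]; z=np.median(p) if p.size else np.nan
    X=np.array([(u-c["cx"])/c["fx"]*z,(v-c["cy"])/c["fy"]*z,z])
    return c["R"].T@(X-c["t"])
E
python3 - <<'E'
from h import *
s=sense();print(s["time_s"],s["tcp_pos"],s["ee_rot"],s["gripper_width"])
for n in("side","top"):
    c=capture(n);cv2.imwrite(f"pics/{n}.png",c["frame"][...,::-1])
    for l in("roller","cover_switch","lamp_switch","jigger"):
        for d in masks_of(l,c)[:4]:
            m=d["region"]&(c["z_map"]>0);vs,us=np.nonzero(m)
            P=np.array([w(c,u,v,c["z_map"][v,u]) for u,v in zip(us,vs)])
            print(n,l,round(d["p"],2),np.round(d["xy"]),m.sum(),np.round(np.median(P,0),3) if len(P) else "",np.round(np.percentile(P,97,axis=0),3)if len(P) else "")
E
```

```text
0.0 [0.26298836 0.56634936 0.24046032] [[ 9.06866746e-01 -4.21416561e-01 -8.87437132e-04]
 [-4.21417494e-01 -9.06864548e-01 -1.99680339e-03]
 [ 3.67007460e-05  2.18481613e-03 -9.99997613e-01]] 1.0012439193686886
side roller 0.53 [366. 171.] 132 [ 0.617 -0.244  0.125] [ 0.675 -0.233  0.135]
side cover_switch 0.46 [356. 167.] 194 [ 0.634 -0.244  0.12 ] [ 0.716 -0.233  0.135]
side lamp_switch 0.69 [321. 240.] 259 [ 0.583 -0.027  0.116] [ 0.62  -0.012  0.129]
side jigger 0.85 [386. 292.] 585 [ 0.42  -0.036  0.038] [ 0.44  -0.025  0.076]
side jigger 0.79 [334. 209.] 464 [ 0.61  -0.131  0.091] [ 0.63  -0.121  0.126]
side jigger 0.71 [381. 172.] 321 [ 0.62  -0.36   0.044] [ 0.638 -0.35   0.076]
top cover_switch 0.77 [414. 208.] 391 [ 0.64  -0.246  0.118] [ 0.681 -0.232  0.136]
top lamp_switch 0.53 [307. 234.] 257 [ 0.584 -0.024  0.117] [ 0.616 -0.008  0.13 ]
top jigger 0.86 [465. 215.] 441 [ 0.626 -0.362  0.072] [ 0.644 -0.35   0.078]
top jigger 0.84 [363. 220.] 362 [ 0.614 -0.137  0.124] [ 0.632 -0.121  0.128]
top jigger 0.49 [315. 314.] 262 [ 0.428 -0.043  0.074] [ 0.443 -0.027  0.078]
```

View pics/side.png

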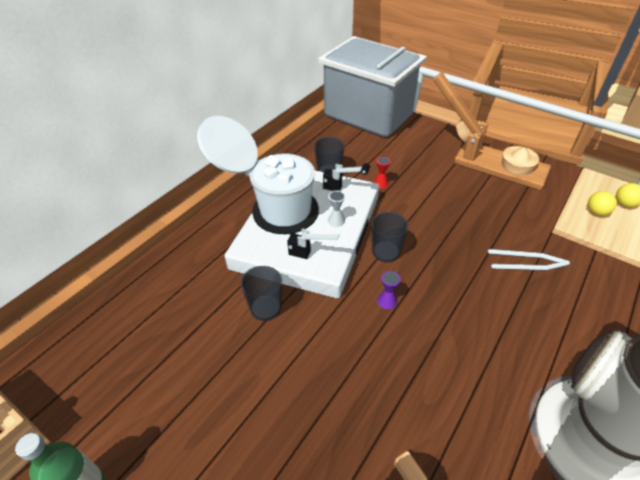

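View pics/top.png

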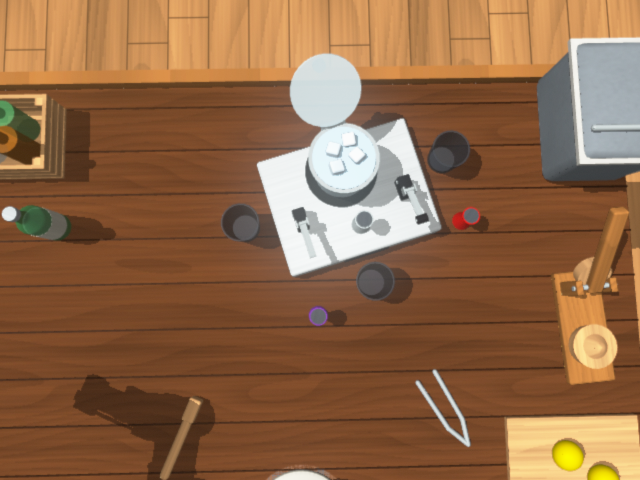

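```bash
python3 - <<'E'
from h import *
for n in("side","top"):
    c=capture(n)
    for l in("roller","cover_switch"):
        for d in masks_of(l,c)[:1]:
            u,v=map(int,d["xy"]);vs,us=np.nonzero(d["region"]);print(n,l,us.min(),us.max(),vs.min(),vs.max())
    a=c["frame"][v-40:v+40,u-50:u+50]
    cv2.imwrite(f"pics/{n}_c.png",cv2.resize(a,(700,560),interpolation=cv2.INTER_CUBIC)[...,::-1]);print("crop origin",u-50,v-40,"x7")
    # points above .1 near roller
    vs,us=np.nonzero(c["z_map"]>0)
    P=np.array([np.r_[w(c,u,v,c["z_map"][v,u]),u,v] for u,v in zip(us,vs)])
    q=P[(abs(P[:,0]-.62)<.12)&(abs(P[:,1]+.245)<.05)&(P[:,2]>.127)&(P[:,2]<.145)]
    print(len(q),np.round(np.percentile(q,[3,50,97],axis=0),3))
E
```

```text
side roller 336 369 162 174
side cover_switch 336 369 163 174
crop origin 310 126 x7
66 [[ 6.0300e-01 -2.6500e-01  1.2700e-01  3.6095e+02  1.6300e+02]
 [ 6.1100e-01 -2.5000e-01  1.3200e-01  3.6500e+02  1.6750e+02]
 [ 6.2100e-01 -2.4100e-01  1.3500e-01  3.6805e+02  1.7105e+02]]
top roller 407 428 187 224
top cover_switch 406 428 188 224
crop origin 364 168 x7
111 [[ 6.070e-01 -2.630e-01  1.270e-01  4.160e+02  2.133e+02]
 [ 6.150e-01 -2.520e-01  1.330e-01  4.210e+02  2.180e+02]
 [ 6.260e-01 -2.410e-01  1.370e-01  4.270e+02  2.230e+02]]
```

The side view shows the roller lever at the far right end of the dock (366,170). The top view has it at (421,218), with a black tip. The bare-blade lamp lever is at side (321,240) and top (305,235). The steel jigger stands between them at side (336,209) and top (363,220). The red one at top (466,218) and the purple one at (318,316) are decoys.

Candidates: black-tipped lever at top (421,218), chosen, or plain blade at (305,235), rejected. I'll check the choice in a close crop.

View pics/top_c.png

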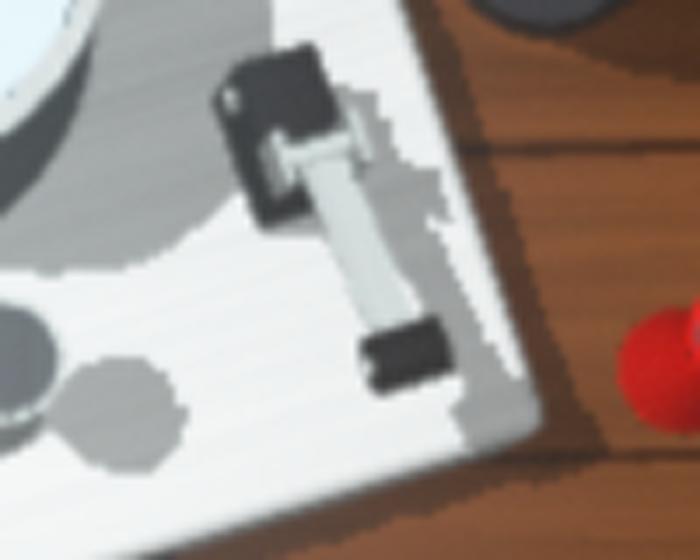

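Request:
drive_tool(
  rows=[
    [0,14,-33,0,0,0,0.03],
    [0,14,-33,0,0,0,0.03],
    [0,14,-33,0,0,0,0.03],
    [0,14,-33,0,0,0,0.03],
    [0,14,-33,0,0,0,0.03],
  ],
)

```text
time_s: 1.22
tcp_pos: [0.3336, 0.4003, 0.2417]
ee_rot: [[0.96, -0.279, 0.0], [-0.279, -0.96, 0.0], [0.0, -0.0, -1.0]]
wrist_force: [0.4, 0.7, 0.0]
gripper_width: 0.709
gripper_force: 0.0
```

The crop shows a black cylinder at crop (407,355), which is top-view pixel (422,219), on the steel strip. Its case is up and to the left of it. This is the roller lever, so the choice stands.

Request:
drive_tool(
  rows=[
    [0,14,-33,0,0,0,0.03],
    [0,14,-33,0,0,0,0.03],
    [0,14,-33,0,0,0,0.03],
    [0,14,-33,0,0,0,0.03],
    [0,14,-33,0,0,0,0.03],
  ],
)

```text
time_s: 1.63
tcp_pos: [0.4035, 0.2352, 0.2419]
ee_rot: [[0.991, -0.132, 0.001], [-0.132, -0.991, 0.001], [0.001, -0.001, -1.0]]
wrist_force: [0.4, 0.4, 0.1]
gripper_width: 0.324
gripper_force: 0.0
```

Request:
drive_tool(
  rows=[
    [0,14,-33,0,0,0,0.03],
    [0,14,-33,0,0,0,0.03],
    [0,14,-33,0,0,0,0.03],
    [0,14,-33,0,0,0,0.03],
    [0,14,-33,0,0,0,0.03],
  ],
)

```text
time_s: 2.05
tcp_pos: [0.4736, 0.0701, 0.242]
ee_rot: [[1.0, 0.017, 0.001], [0.017, -1.0, 0.0], [0.001, -0.0, -1.0]]
wrist_force: [0.5, 0.6, 0.2]
gripper_width: 0.018
gripper_force: 0.0
```

Request:
drive_tool(
  rows=[
    [0,14,-33,0,0,0,0.03],
    [0,14,-33,0,0,0,0.03],
    [0,14,-33,0,0,0,0.03],
    [0,14,-33,0,0,0,0.03],
    [0,0,0,0,0,0,0],
  ],
)

```text
time_s: 2.47
tcp_pos: [0.5309, -0.0646, 0.2413]
ee_rot: [[0.991, 0.13, 0.0], [0.13, -0.991, -0.001], [0.0, 0.001, -1.0]]
wrist_force: [0.3, -0.3, -0.2]
gripper_width: 0.004
gripper_force: 0.0
```

```bash
python3 - <<'E'
from h import *
s=sense();c=capture("wrist");R=np.array(s["ee_rot"]);T=np.array(c["T_tool_cam"])
print(s["time_s"],s["tcp_pos"],s["gripper_width"],s["joints"])
W=np.eye(4);W[:3,:3]=R;W[:3,3]=s["tcp_pos"];W=W@T
c["R"]=W[:3,:3].T;c["t"]=-c["R"]@W[:3,3]
cv2.imwrite("pics/w1.png",c["frame"][...,::-1])
for l in("roller","lamp_switch"):
    for d in masks_of(l,c)[:2]: print(l,round(d["p"],2),d["xy"],w(c,*d["xy"]))
vs,us=np.nonzero(c["z_map"]>0);z=c["z_map"][vs,us]
X=np.stack([(us-c["cx"])/c["fx"]*z,(vs-c["cy"])/c["fy"]*z,z],1);P=(X-c["t"])@c["R"]
m=(abs(P[:,0]-.62)<.06)&(abs(P[:,1]+.25)<.05)&(P[:,2]>.12)&(P[:,2]<.15)&(c["frame"][vs,us].max(1)<90)
print(m.sum())
if m.sum():
    print(np.percentile(P[m],[1,50,99],axis=0)); print(us[m].min(),us[m].max(),vs[m].min(),vs[m].max())
E
```

```text
2.4667 [ 0.53088347 -0.064635    0.24127972] 0.004404429190376679 [ 1.04872023e+01  1.32586492e+01 -1.22903068e+01  8.49951016e-02
 -6.44440818e+01  8.69566174e+01]
roller 0.61 [588.8, 129.5] [ 0.63567356 -0.24448543  0.12096288]
lamp_switch 0.83 [276.6, 164.5] [ 0.58162969 -0.02313739  0.11740011]
1034
[[ 0.60492103 -0.26540158  0.12094387]
 [ 0.61588521 -0.25013409  0.1328503 ]
 [ 0.62567142 -0.24090305  0.13587081]]
575 622 145 174
```

Request:
drive_tool(
  rows=[
    [0,16,-37,0,0,0,0.03],
    [0,17,-38,0,0,0,0.03],
    [0,17,-38,0,0,0,0.04],
    [0,17,-38,0,0,0,0.04],
    [0,16,-36,0,0,0,0.03],
  ],
)

```text
time_s: 3.03
tcp_pos: [0.6131, -0.2472, 0.242]
ee_rot: [[0.952, 0.305, 0.001], [0.305, -0.952, -0.0], [0.001, 0.0, -1.0]]
wrist_force: [0.7, 0.2, 1.0]
gripper_width: 0.005
gripper_force: 0.0
```

Request:
drive_tool(
  rows=[
    [0,0,0,-20,0,0,0],
    [0,0,0,-25,0,0,0],
    [0,0,0,-20,0,0,0],
    [0,0,0,-6,0,0,0],
    [0,0,0,0,0,0,0],
  ],
)

```text
time_s: 3.45
tcp_pos: [0.6114, -0.2456, 0.1687]
ee_rot: [[0.953, 0.302, -0.004], [0.302, -0.953, 0.001], [-0.004, -0.002, -1.0]]
wrist_force: [0.7, 0.4, -0.2]
gripper_width: 0.003
gripper_force: 0.0
```

```bash
python3 - <<'E'
from h import *
s=sense();c=capture("wrist");R=np.array(s["ee_rot"]);T=np.array(c["T_tool_cam"])
print(s["time_s"],s["tcp_pos"],s["wrist_force"])
W=np.eye(4);W[:3,:3]=R;W[:3,3]=s["tcp_pos"];W=W@T
c["R"]=W[:3,:3].T;c["t"]=-c["R"]@W[:3,3]
cv2.imwrite("pics/w2.png",c["frame"][...,::-1])
vs,us=np.nonzero(c["z_map"]>0);z=c["z_map"][vs,us]
X=np.stack([(us-c["cx"])/c["fx"]*z,(vs-c["cy"])/c["fy"]*z,z],1);P=(X-c["t"])@c["R"]
m=(abs(P[:,0]-.615)<.03)&(abs(P[:,1]+.25)<.03)&(P[:,2]>.12)&(P[:,2]<.142)&(c["frame"][vs,us].max(1)<90)
print(m.sum())
if m.sum(): print(np.percentile(P[m],[1,50,99],axis=0)); print(us[m].min(),us[m].max(),vs[m].min(),vs[m].max())
E
```

```text
3.45 [ 0.61137043 -0.24560497  0.16869148] [ 0.68129311  0.39992007 -0.17757182]
802
[[ 0.61497899 -0.26461593  0.12478631]
 [ 0.62108301 -0.25461782  0.13256292]
 [ 0.62674952 -0.24140584  0.13584033]]
316 362 257 282
```

View pics/w2.png

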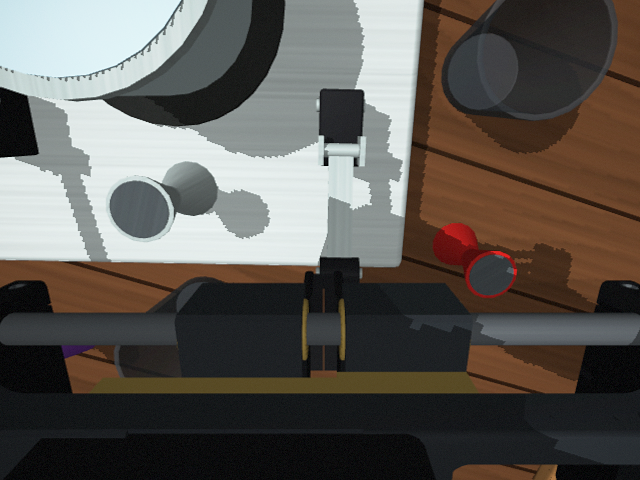

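The wrist picture shows the fingers at (324,290) just in front of the roller at (339,268), with the jigger clear at (140,205). I'll shift about 4 mm in x and -7 mm in y, then press in stages.

Request:
drive_tool(
  rows=[
    [0,4,-7,0,0,0,0],
    [0,0,0,-8,0,0,0],
    [0,0,0,-8,0,0,0],
    [0,0,0,-8,0,0,0],
    [0,0,0,0,0,0,0],
  ],
)

```text
time_s: 3.92
tcp_pos: [0.6154, -0.2542, 0.1448]
ee_rot: [[0.954, 0.3, -0.002], [0.3, -0.954, 0.0], [-0.002, -0.001, -1.0]]
wrist_force: [0.4, -0.5, 1.6]
gripper_width: 0.005
gripper_force: 0.9
```

```bash
python3 - <<'E'
from h import *
s=sense();print(s["time_s"],s["tcp_pos"],s["wrist_force"])
for n in("side","top"):
    c=capture(n)
    cv2.imwrite(f"pics/{n}2.png",cv2.resize(c["frame"][120:220,310:450] if n=="side" else c["frame"][160:260,350:490],(700,500),interpolation=cv2.INTER_CUBIC)[...,::-1])
E
```

```text
3.9167 [ 0.61540577 -0.25418831  0.144839  ] [ 0.37232776 -0.52353052  1.58087617]
```

View pics/side2.png

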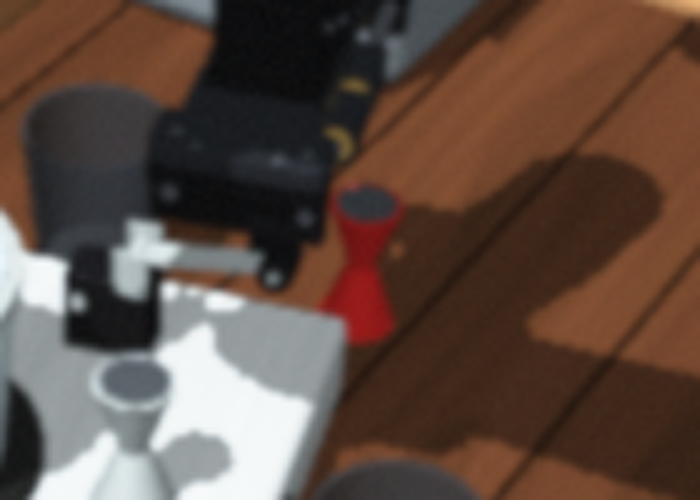

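The crop shows the finger tips on the roller at (275,272), with the lever lowered and the jigger untouched. The tips are about 10 mm down, so I'll press another 12 mm and hold.

Request:
drive_tool(
  rows=[
    [0,0,0,-4,0,0,0],
    [0,0,0,-4,0,0,0],
    [0,0,0,-4,0,0,0],
    [0,0,0,0,0,0,0],
    [0,0,0,0,0,0,0],
  ],
)

```text
time_s: 4.43
tcp_pos: [0.616, -0.2544, 0.1344]
ee_rot: [[0.954, 0.3, -0.001], [0.3, -0.954, -0.0], [-0.001, -0.0, -1.0]]
wrist_force: [-2.3, -1.7, 3.2]
gripper_width: 0.003
gripper_force: 1.4
```

Request:
drive_tool(
  rows=[
    [0,0,0,0,0,0,0],
    [0,0,0,0,0,0,0],
    [0,0,0,0,0,0,0],
    [0,0,0,0,0,0,0],
    [0,0,0,0,0,0,0],
  ],
)

```text
time_s: 4.85
tcp_pos: [0.6163, -0.2542, 0.1347]
ee_rot: [[0.954, 0.301, 0.0], [0.301, -0.954, -0.0], [0.0, 0.0, -1.0]]
wrist_force: [-1.6, -1.7, 3.0]
gripper_width: 0.002
gripper_force: 1.4
```

```bash
python3 - <<'E'
from h import *
s=sense();print(s["time_s"],s["tcp_pos"],s["wrist_force"])
c=capture("side")
cv2.imwrite("pics/side3.png",cv2.resize(c["frame"][120:220,310:450],(700,500),interpolation=cv2.INTER_CUBIC)[...,::-1])
E
```

```text
4.85 [ 0.61625379 -0.25416884  0.13467935] [-1.58897275 -1.67879141  3.02666487]
```

View pics/side3.png

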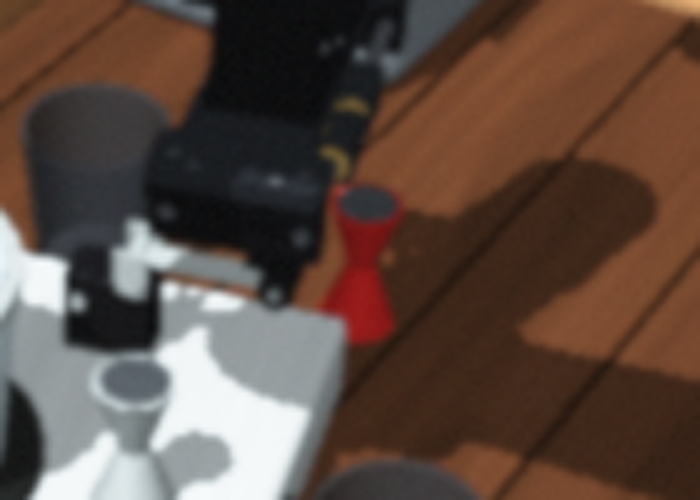

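The crop shows the lever about level, with the roller at (275,293). The tip height of 0.116 m means about 20 mm down, and the 3.0 N force agrees, so it is past the click and has been held. I'll lift now.

Request:
drive_tool(
  rows=[
    [0,0,0,6,0,0,0],
    [0,0,0,8,0,0,0],
    [0,0,0,12,0,0,0],
    [0,0,0,25,0,0,0],
    [0,0,0,35,0,0,0],
  ],
)

```text
time_s: 5.32
tcp_pos: [0.6147, -0.2532, 0.2188]
ee_rot: [[0.954, 0.3, -0.006], [0.3, -0.954, 0.002], [-0.005, -0.004, -1.0]]
wrist_force: [0.9, 0.5, -0.0]
gripper_width: 0.006
gripper_force: 0.0
```

Request:
drive_tool(
  rows=[
    [0,0,0,30,0,0,0],
    [0,0,0,20,0,0,0],
    [0,-25,0,0,0,0,0],
    [0,0,0,0,0,0,0],
    [0,0,0,0,0,0,0],
  ],
)

```text
time_s: 5.73
tcp_pos: [0.5906, -0.2539, 0.272]
ee_rot: [[0.954, 0.3, 0.002], [0.3, -0.954, 0.0], [0.002, 0.0, -1.0]]
wrist_force: [-0.1, 0.1, 0.1]
gripper_width: 0.005
gripper_force: 0.0
```

```bash
python3 - <<'E'
from h import *
s=sense();print(s["time_s"],s["tcp_pos"],s["wrist_force"])
c=capture("side")
for l in("roller","lamp_switch","jigger"):
    for d in masks_of(l,c)[:3]: print(l,d["p"],d["xy"])
cv2.imwrite("pics/side4.png",cv2.resize(c["frame"][120:270,270:450],(720,600),interpolation=cv2.INTER_CUBIC)[...,::-1])
E
```

```text
5.7333 [ 0.59059993 -0.25391609  0.27203495] [-0.08451025  0.14285029  0.11151211]
roller 0.7 [359.9, 168.2]
lamp_switch 0.49 [318.5, 237.2]
jigger 0.84 [388.8, 290.9]
jigger 0.69 [336.8, 205.6]
jigger 0.54 [379.9, 173.5]
```

View pics/side4.png

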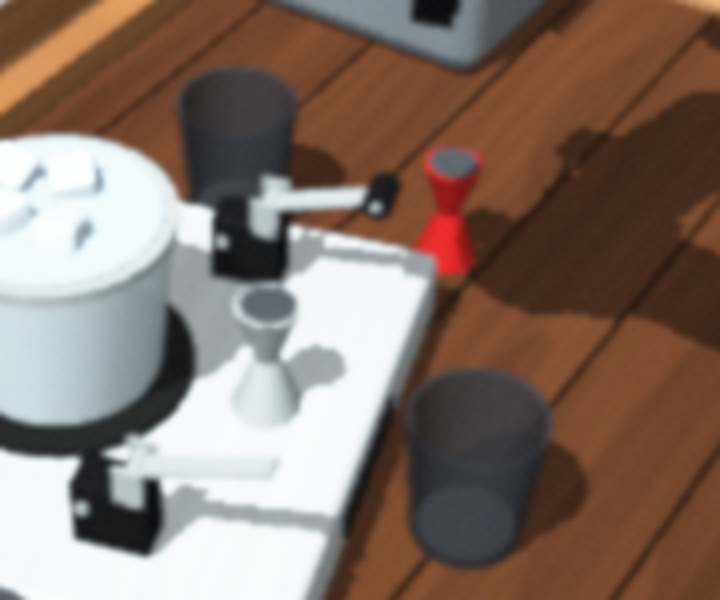

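The picture shows the roller lever raised again at crop (380,195), the lamp lever at rest at (220,467), the jigger standing at (265,350), and the arm clear.

```bash
python3 -c "from station import *;print(finish_job())"
```

```text
the job is handed in; nothing more can be done
None
```

I pressed the roller lever about 20 mm (3.0 N), past its click, and held it for over 0.4 s. It sprang back up, the lamp switch and jigger were left undisturbed, and the job is handed in; the hand-in returned no verdict.

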